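# Slide the malachite through the self-closing glass door

## Robot

A 6-joint arm with a two-finger parallel gripper is mounted at the origin on the work surface. World frame = base frame: x ahead of the robot, y to its left, z up, the work surface at z = 0. Lengths are in m, angles in rad, forces in N, time in s.
With the tool pointing down it reaches from about 0.4 to 0.825 m from the base axis. Payload 7 kg.
Tool frame: the origin (TCP) lies midway between the tips of the shut fingers; the grasp point (between the pads) lies 19 mm behind it; z points along the fingers, y is the line along which they close (so a half turn about z gives the same grasp; the last joint's range is limited). The gripper opens to 88 mm and grips with 3 to 60 N. Pads are 19 mm wide; open, the fingers measure 130 mm over their backs; the gripper's body (78 mm by 193 mm) begins 47 mm behind the grasp point.
Start: joints at [1.452, 0.359, 0.012, 0, -1.224, -0.288], TCP at [0.267, 0.62, 0.227] pointing down, gripper open.
Joint ranges: [-3.07, 3.07], [-1.43, 2.12], [-1.02, 1.25], [-3.03, 1.67], [-3.05, -0], [-3.03, 3.03]. Speed limits (rad/s): [2.39, 2.39, 3.01, 3.14, 3.14, 3.14].

## Interface

Orientations are given as [roll, pitch, yaw] about the fixed x, y, z axes, in that order (R = Rz(yaw) Ry(pitch) Rx(roll)).
In Python, from station import monitor, viewer, arm gives the robot as it stands.
- The arm moves only by the tool move_arm, never from a script. Its argument "deltas" is a list that holds one entry, the list of rows, each a list of 7 numbers: the turn, a rotation vector about the tool's x, y, z in degrees, then the shift along the tool's x, y, z in m, then the finger opening in m, from 0 to 0.0876. A call has 1 to 12 rows; each row is the pose to reach, as a shift and turn from the pose commanded when the call began, along the tool's axes at that moment; what a row does not reach only later rows make up. A row lasts 1/12 s, in which the tool goes at most 41.7 mm and 7.16 degrees, less where a joint would pass 70% of its speed; a pose out of reach is approached as far as the arm can. A call with a gripper value outside its range is refused whole. The fingers move at their own pace and stop on an object; "force" is the grip in N (left out, the last holds). Time passes only in rows, so rows that repeat a pose let the fingers close. It gives the time, the measured TCP pose, the force and the opening at its end, in the units of the state.
- monitor.get_state(): the state, without advancing time (a new reading comes with each control period).
- viewer.grab_frame(name): name is "side" or "top"; returns a dict with "frame" (480x640x3 uint8, blue, green, red), "vfov" (degrees; the focal length in pixels is half the picture's height over the tangent of half this angle, whatever the lens; pixels are square), "cx", "cy" (the principal point, pixels), "D" ([k1, k2, p1, p2, k3] as OpenCV has them; the pictures are not rectified), "xyz" and "orientation" of the camera in the world. Camera axes: x right, y down, z forward; pixel columns grow to the right and rows downward; lengths in m; the calibration is good to about 2 mm. A picture is of the moment at which its call begins. There is no depth.
- arm.job_done(): hands the job in, once; it reports no verdict.
The state is a dict: "t": time; "q": joint angles; "qd": joint speeds; "joint_efforts": joint torques, N m; "eef_pos": TCP position; "ee_rot": TCP orientation; "force": force on the tool from outside, world axes, zero at the start; "moment": the same for the moment, N m; "width": finger opening in m.
Only numpy, scipy, OpenCV 4.12 (cv2) and the standard library are available. Lean on these libraries where they do the work, as an engineer would, in place of code of your own. Each camera call takes 0.05 s, during which the arm holds its last target. There are 200 camera calls.

## Task

Push the spring-shut glass door of the mini cabinet open with one finger, and while that finger keeps it open push the small round green malachite slab along the acrylic riser and through the doorway with the other finger, until it drops in and lies flat on the sunk blue floor inside. Only push the slab, never lift it, and do not let it touch the door. Then take the fingers away so that the door falls fully shut by itself, leaving the three black apache tears and the chrome loupe where they are.

Things in the scene. Friction and masses are not known exactly. Their poses are not given: they have to be found in the camera images.
- cabinet: fixed mini cabinet of walnut and glass with the clear acrylic riser fixed in front of its door. Origin: on the shelf surface, under the middle of the doorway, in the plane of the shut door's front face; x points from the riser through the doorway, y to the hinge side, z up. Open on top (lid off): walls and brass door posts end 72 mm above the shelf, nothing spans them. Back wall's inner face at x = 185 mm
- riser_top (a point): point on the riser's top at the middle of the shut door's front face. The riser is a level clear deck with frosted white edges, 30 mm above the shelf, from x = -172 to 0 mm and y = -110 to 110 mm in the cabinet's frame; a wooden sill flush with it runs on to x = 10 mm. Clear width between the door posts: y = -65 to 69 mm
- floor_in (a point): centre of the sunk blue felt floor behind the sill, 18 mm above the shelf (12 mm below the riser's deck); it spans x = 10 to 185, y = -70 to 70 mm in the cabinet's frame
- door (a joint): angle of the glass door in rad: 0 shut, up to 1.6 swung into the cabinet, its free edge moving from -y towards +x of the cabinet. A spring always swings it shut: 0.03 N m when shut, rising to 0.08 N m at 1.6 rad, softly damped; no latch
- door_hinge (a point): door: brass-edged glass leaf 5 mm thick, 124 mm wide, 38 mm high, spanning 32 to 70 mm above the shelf. This point: on the vertical hinge axis (x = 2.5, y = 66 mm in the cabinet's frame) at the leaf's lower edge; shut, the leaf runs from here along -y of the cabinet. Swinging, it passes above a slab lying flat on the sunk floor
- door_free_edge (a point): middle of the door's free edge, 126 mm from the hinge axis, 51 mm above the shelf
- slab: loose round polished slab of green malachite with concentric bands, 40 mm across and 8 mm thick (its z axis), about 40 g, lying on the riser its centre 68 to 92 mm in front of the door, nearer the free-edge side. Origin at its centre, 4 mm above the deck
- tear0: polished black apache tear (round pebble with a flat foot, about 22 mm across and 16 mm high) standing on the acrylic riser, a bystander; origin at the centre of its underside
- tear1: polished black apache tear (round pebble with a flat foot, about 24 mm across and 18 mm high) standing on the acrylic riser, a bystander; origin at the centre of its underside
- tear2: polished black apache tear (round pebble with a flat foot, about 20 mm across and 15 mm high) standing on the acrylic riser, a bystander; origin at the centre of its underside
- loupe: chrome loupe lying on the shelf beside the riser, a bystander: round lens barrel 36 mm across and 16 mm high with a flat cover reaching 55 mm along its -x; origin at the centre of the barrel's underside
Not all that is in view belongs to the job. There is more than one size of the slab; the one meant has the size given above.

How it is judged:
On the way, in this order (a step that is already met when the one before it is completed fails the run):
1. the door is pushed open while the slab is still on the riser in front of it (value of joint door above 0.6 rad and x of slab in the frame of cabinet below -0.012 m), for 0.1 s.
2. the slab passes the sill while the door is held open (value of joint door above 0.5 rad and x of slab in the frame of cabinet above 0.003 m), for 0.1 s.
At the end, for the whole second after the job is handed in: the slab lies flat (within 0.2 rad) and at rest on the sunk floor inside the cabinet and the door is shut (under 0.06 rad) (x of slab in the frame of cabinet between 0.02 and 0.18 m and y of slab in the frame of cabinet between -0.068 and 0.068 m and z of slab in the frame of cabinet below 0.026 m and angle between the z axis of slab and the z axis of cabinet, either way round below 0.2 rad and linear speed of slab below 0.02 m/s and value of joint door below 0.06 rad); the robot touches nothing.
It fails at once if the slab is pressed against the door (over 0.3 N) (contact force between slab and door above 0.3 N).
It fails at once if the slab is lifted more than 12 mm off the riser (z of slab in the frame of cabinet above 0.046 m).
It fails at once if a bystander (an apache tear or the loupe) is shifted more than 12 mm (distance of any of loupe, tear0, tear1, tear2 from where it was at the start of the episode above 0.012 m).
It also fails if it takes over 42 s, if anything falls off the work surface, if the arm or the gripper's body presses on something with over 40 N, if the wrist force passes 120 N, or if a joint passes its speed limit or range.

## Working session

There is one attempt and no reset: what is moved stays moved. The work goes in short steps, Python scripts to look and compute and a tool call to move; the robot and the scene stay as the last step left them, time stands still between calls to the robot, and variables do not carry over. Pictures are saved under pics/ and viewed, on a budget of 10 in all, crops included, one or two more only if the job needs it, and the job is handed in when it is done.

Besides the shell and the picture viewer there is one more tool, called after "Request:" as a command line: name --argument value ..., lists and objects as JSON in quotes. move_arm: Moves the arm, as the interface text tells. Its arguments: {"type":"object","properties":{"deltas":{"type":"array","items":{"type":"array","items":{"type":"array","items":{"type":"number"}}}},"force":{"type":"number"}},"required":["deltas"]}

```bash
mkdir -p pics; ls
cat > h.py <<'E'
import numpy as np, cv2
from station import monitor, viewer, arm
from scipy.spatial.transform import Rotation as R
def grab(n):
    g=viewer.grab_frame(n); return g
def K(g):
    f=240/np.tan(np.radians(g['vfov'])/2)
    return np.array([[f,0,g['cx']],[0,f,g['cy']],[0,0,1.]])
def Rc(g): return R.from_euler('xyz',g['orientation']).as_matrix()
def ray(g,uv):
    p=cv2.undistortPoints(np.array(uv,float).reshape(-1,1,2),K(g),np.array(g['D'],float)).reshape(-1,2)
    d=np.c_[p,np.ones(len(p))]@Rc(g).T
    return np.array(g['xyz']),d
def onz(g,uv,z):
    o,d=ray(g,uv); return o+d*((z-o[2])/d[:,2])[:,None]
def proj(g,P):
    P=(np.array(P,float).reshape(-1,3)-g['xyz'])@Rc(g)
    return cv2.projectPoints(P,np.zeros(3),np.zeros(3),K(g),np.array(g['D'],float))[0].reshape(-1,2)
E
python3 - <<'E'
from h import *
s=monitor.get_state(); print(s)
for n in('top','side'):
    g=grab(n); cv2.imwrite(f'pics/{n}0.png',g['frame']); print({k:v for k,v in g.items() if k!='frame'})
E
```

```text
pics
{'t': 0.0, 'q': array([ 1.45210498e+00,  3.59402135e-01,  1.10572651e-02, -3.87614653e-04,
       -1.22410798e+00, -2.88098445e-01]), 'qd': array([0.00197272, 0.00050694, 0.00062289, 0.00053365, 0.00162002,
       0.00037967]), 'joint_efforts': array([ 4.29944259e-05, -5.82723427e+01,  2.93049020e+01,  6.99758381e+00,
        7.00752513e-03, -1.61427911e-04]), 'eef_pos': array([0.2668908 , 0.6194505 , 0.22560539]), 'ee_rot': array([ 3.13990086e+00, -1.21355681e-04, -4.06921696e-01]), 'force': array([-0.06967964, -0.9086613 , -1.02055435]), 'moment': array([-0.02539205, -0.00035468, -0.01203095]), 'width': 0.08738030293122188}
{'vfov': 50.98976839268104, 'cx': 308.35932476020577, 'cy': 243.59917198154076, 'D': array([0.02784915, 0.        , 0.        , 0.        , 0.        ]), 'xyz': array([ 0.42326045, -0.02142389,  0.97221226]), 'orientation': array([-3.04489694e+00, -4.77883922e-04, -1.59472953e+00])}
{'vfov': 52.226853636390594, 'cx': 315.7390523514016, 'cy': 236.14579308757786, 'D': array([-0.07970677,  0.        ,  0.        ,  0.        ,  0.        ]), 'xyz': array([0.17651967, 0.30580017, 0.58715097]), 'orientation': array([-2.45296113, -0.01032421, -2.3412535 ])}
```

View pics/top0.png

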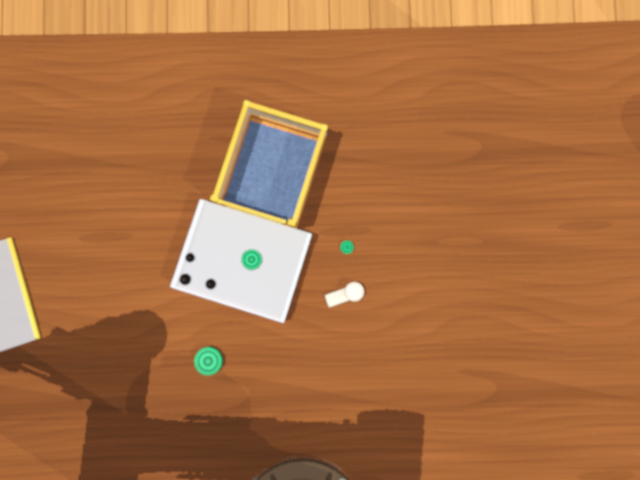

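View pics/side0.png

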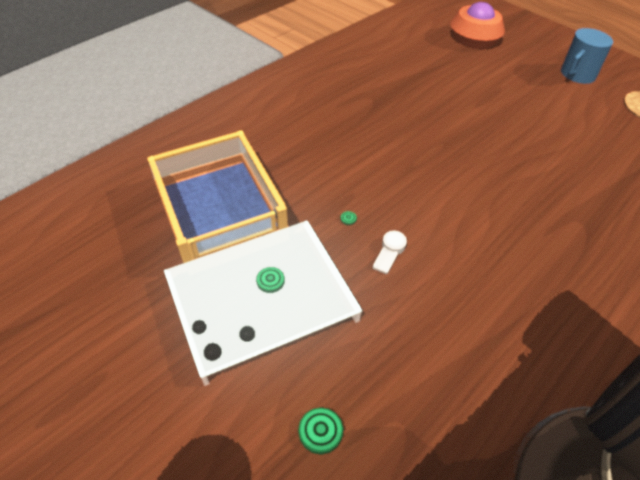

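The top view shows three green discs: (251,259) on the riser, about 20 px; (347,247) small, on the shelf; (208,361) large, on the shelf. The one on the riser should be the right one, and I'll check its size. The tears are at (190,257), (185,279) and (210,284), the loupe at (354,292). The door is on the cabinet's lower side, with its hinge on the left.

```bash
cat >> h.py <<'E'
def cents(m,amin=40):
    n,l,s,c=cv2.connectedComponentsWithStats(m.astype(np.uint8)); return [(c[i],s[i]) for i in range(1,n) if s[i][4]>=amin]
def green(g):
    h=cv2.cvtColor(g['frame'],cv2.COLOR_BGR2HSV); m=cv2.inRange(h,(50,100,40),(85,255,255)); return cv2.morphologyEx(m,cv2.MORPH_CLOSE,np.ones((7,7)))
E
python3 - <<'E'
from h import *
for n in('top','side'):
    g=grab(n); f=g['frame']; h=cv2.cvtColor(f,cv2.COLOR_BGR2HSV)
    print(n)
    for c,s in cents(green(g)):
        z=.038 if abs(c[0]-260)<25 and 250<c[1]<290 else .008
        e=onz(g,[[s[0],c[1]],[s[0]+s[2],c[1]]],z)
        print(' green',c.round(1),onz(g,[c],z)[0].round(4),'diam',np.linalg.norm(e[1]-e[0]).round(4))
    w=cv2.inRange(h,(0,0,140),(180,60,255)); w=cv2.morphologyEx(w,cv2.MORPH_OPEN,np.ones((3,3)))
    cs=cv2.findContours(w,cv2.RETR_EXTERNAL,cv2.CHAIN_APPROX_NONE)[0]
    pt=(251,240) if n=='top' else (230,290)
    cs=[c for c in cs if cv2.pointPolygonTest(c,pt,False)>=0]
    for c in cs:
        hull=cv2.convexHull(c); q=cv2.approxPolyDP(hull,8,True).reshape(-1,2)
        print(' quad',q.tolist()); P=onz(g,q,.03); print(P[:,:2].round(4).tolist(), np.linalg.norm(P-np.roll(P,-1,0),axis=1).round(4))
        m=np.zeros(w.shape,np.uint8); cv2.fillPoly(m,[q.astype(np.int32)],255); m=cv2.erode(m,np.ones((7,7)))
        for k,s in cents((h[...,2]<90)&(m>0),20): print(' tear',k.round(1),onz(g,[k],.038)[0].round(4))
    crop=f[190:330,160:380] if n=='top' else f[190:390,150:420]
    cv2.imwrite(f'pics/{n}c.png',cv2.resize(crop,None,fx=3,fy=3) if n=='top' else cv2.resize(crop,None,fx=2.9,fy=2.9))
E
```

```text
top
 green [346.7 246.7] [ 0.509  -0.0977  0.008 ] diam 0.0269
 green [251.1 259.1] [0.4875 0.083  0.038 ] diam 0.0353
 green [208.3 360.4] [0.3009 0.1689 0.008 ] diam 0.0525
 quad [[200, 199], [311, 233], [283, 322], [170, 286]]
[[0.6044, 0.1791], [0.5346, -0.0295], [0.3699, 0.0264], [0.4415, 0.2353]] [0.22   0.1739 0.2208 0.1723]
 tear [189.8 257.2] [0.4938 0.1967 0.038 ]
 tear [184.9 278.9] [0.4537 0.2057 0.038 ]
 tear [210.4 283.6] [0.4439 0.1588 0.038 ]
side
 green [348.2 217.6] [ 0.5063 -0.0942  0.008 ] diam 0.0238
 green [270.  278.8] [0.4861 0.084  0.038 ] diam 0.0366
 green [320.4 430.1] [0.3003 0.1697 0.008 ] diam 0.0514
 quad [[307, 221], [359, 318], [205, 382], [164, 270]]
[[0.532, -0.0288], [0.3638, 0.0376], [0.4312, 0.2346], [0.6042, 0.1787]] [0.1808 0.2082 0.1818 0.2197]
 tear [198.8 326.6] [0.4927 0.1973 0.038 ]
 tear [246.9 333.6] [0.4431 0.1593 0.038 ]
 tear [212.1 351.4] [0.4534 0.2057 0.038 ]
```

View pics/topc.png

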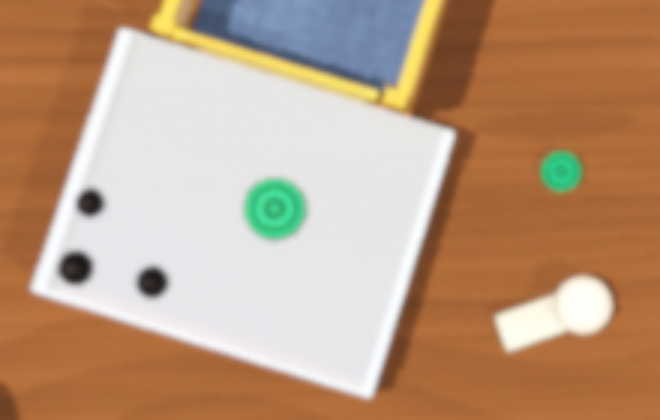

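Sizes come out at 27 / 36 / 52 mm with a tight mask, so the disc on the riser is the 40 mm slab, and the crop confirms it: it is banded and lies alone on the deck. In the cabinet frame it is at about (-81, -18) mm, with the cabinet's yaw at about -0.326. Pushing along world +x goes about 19° diagonally through the doorway with the door finger leading, which clears everything. First I'll hover above it.

Request:
move_arm --deltas '[[[0,0,6.7,0.029,0.029,0.008,0.07],[0,0,13.4,0.058,0.058,0.015,0.07],[0,0,20,0.087,0.087,0.023,0.07],[0,0,26.7,0.116,0.116,0.03,0.07],[0,0,33.4,0.145,0.145,0.038,0.07],[0,0,40,0.174,0.174,0.045,0.07],[0,0,46.7,0.203,0.203,0.053,0.07],[0,0,53.4,0.232,0.232,0.06,0.07],[0,0,60,0.261,0.261,0.068,0.07],[0,0,66.7,0.29,0.29,0.075,0.07],[0,0,66.7,0.319,0.319,0.083,0.07],[0,0,66.7,0.348,0.348,0.09,0.07]]]'

```text
t: 1.2
eef_pos: [0.4491, 0.161, 0.1365]
ee_rot: [-3.141, 0.0, -1.571]
force: [1.2, -0.1, 0.1]
width: 0.0698
```

```bash
python3 -c "
from h import *
s=monitor.get_state();print(s['t'],s['eef_pos'],s['ee_rot'],s['width'],s['force'])"
```

```text
1.2 [0.44905549 0.16104815 0.13651328] [-3.14113835e+00  4.80157064e-04 -1.57123206e+00] 0.06978156337538352 [ 1.17649074 -0.06385247  0.09800494]
```

Request:
move_arm --deltas '[[[0,0,0,0.026,-0.011,0.01,0.07],[0,0,0,0.053,-0.022,0.02,0.07],[0,0,0,0.079,-0.033,0.03,0.07],[0,0,0,0.079,-0.033,0.047,0.07],[0,0,0,0.079,-0.033,0.047,0.07],[0,0,0,0.079,-0.033,0.047,0.07]]]'

```text
t: 1.7
eef_pos: [0.4813, 0.0833, 0.0892]
ee_rot: [3.14, -0.001, -1.572]
force: [0.4, -0.3, 0.2]
width: 0.07
```

Run:
```python
from h import *
s=monitor.get_state();print(s['t'],s['eef_pos'],s['ee_rot'],s['width'],s['force'])
for n in('side','top'):
    g=grab(n); f=g['frame'].copy()
    x,y,z=s['eef_pos']
    for p in proj(g,[[x+.035,y,z],[x-.035,y,z],[x+.035,y,.033],[x-.035,y,.033]]): cv2.circle(f,tuple(int(v) for v in p),2,(255,0,255),-1)
    cv2.imwrite(f'pics/{n}1.png',cv2.resize(f[100:400,100:450],None,fx=1.8,fy=1.8))
a,b=[cv2.imread(f'pics/{n}1.png') for n in('side','top')]
cv2.imwrite('pics/both1.png',cv2.resize(np.hstack([a,b]),(800,342)))
```

```text
1.7 [0.48133942 0.08329654 0.0891693 ] [ 3.13979270e+00 -1.16939789e-03 -1.57190447e+00] 0.06998102491534074 [ 0.35631193 -0.27542203  0.19068663]
```

View pics/side1.png

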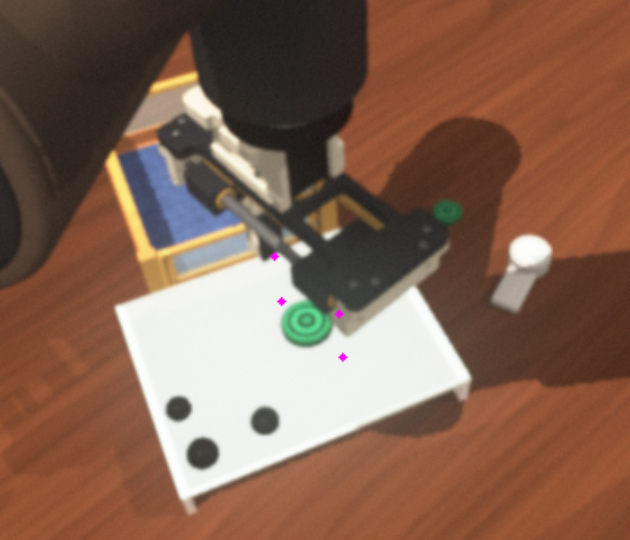

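The side view shows the two finger tips straddling the slab (its crop centre is (306,322)), the near tip at about (345,325) and the far one at about (268,255), in line with the projected points. Lowering now.

Request:
move_arm --deltas '[[[0,0,0,0,0,0.012,0.07],[0,0,0,0,0,0.024,0.07],[0,0,0,0,0,0.036,0.07],[0,0,0,0,0,0.046,0.07],[0,0,0,0,0,0.052,0.07],[0,0,0,0,0,0.056,0.07],[0,0,0,0,0,0.056,0.07]]]'

```text
t: 2.38
eef_pos: [0.4818, 0.0844, 0.0336]
ee_rot: [3.141, -0.0, -1.57]
force: [-0.7, 0.4, -1.0]
width: 0.0698
```

```bash
cat > look.py <<'E'
import sys
from h import *
s=monitor.get_state();print(s['t'],s['eef_pos'].round(4),s['ee_rot'].round(3),s['width'].round(4) if hasattr(s['width'],'round') else s['width'],s['force'])
O=np.array([.5695,.0748]);a=-.326;M=np.array([[np.cos(a),np.sin(a)],[-np.sin(a),np.cos(a)]])
ims=[]
for n in('side','top'):
    g=grab(n)
    for c,k in cents(green(g),30):
        p=onz(g,[c],.038)[0][:2]
        print(n,c.round(1),p.round(4),'cab',(M@(p-O)).round(4),'area',k[4])
    f=g['frame']; ims.append(cv2.resize(f[110:350,130:370] if n=='side' else f[90:330,130:370],(400,400)))
cv2.imwrite(f'pics/{sys.argv[1]}.png',np.hstack(ims))
E
python3 look.py b2
```

```text
2.3833 [0.4818 0.0844 0.0336] [ 3.141 -0.    -1.57 ] 0.06976686805246839 [-0.73410485  0.44668057 -1.00842813]
side [348.1 217.5] [ 0.4894 -0.0735] cab [-0.0284 -0.1661] area 124
side [261.1 280.6] [0.492  0.0946] cab [-0.0798 -0.0061] area 90
side [320.4 430.2] [0.2938 0.1768] cab [-0.2938  0.0083] area 1592
top [346.4 246.6] [ 0.5064 -0.0947] cab [-0.0055 -0.1808] area 127
top [208.3 360.5] [0.3047 0.1631] cab [-0.2792 -0.0012] area 614
```

View pics/b2.png

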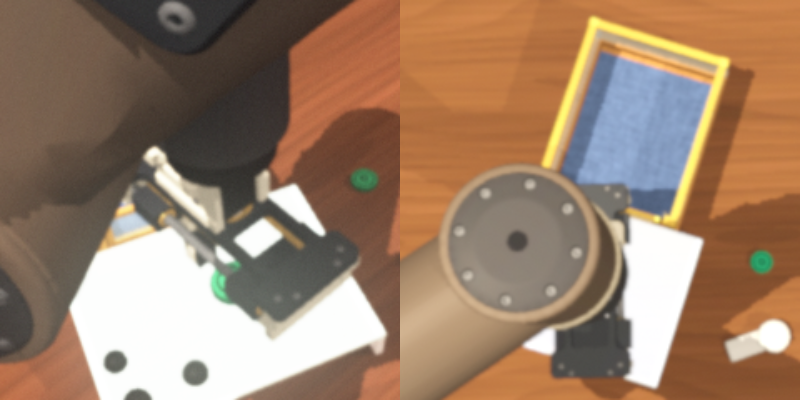

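Tips are down at z≈0.034 with no contact, and the slab is between them. Pushing along world +x (tool −y), stopping with the slab still short of the doorway.

Request:
move_arm --deltas '[[[0,0,0,0,-0.007,0,0.07],[0,0,0,0,-0.014,0,0.07],[0,0,0,0,-0.021,0,0.07],[0,0,0,0,-0.028,0,0.07],[0,0,0,0,-0.034,0,0.07],[0,0,0,0,-0.04,0,0.07],[0,0,0,0,-0.046,0,0.07],[0,0,0,0,-0.052,0,0.07],[0,0,0,0,-0.058,0,0.07],[0,0,0,0,-0.064,0,0.07],[0,0,0,0,-0.07,0,0.07],[0,0,0,0,-0.076,0,0.07]]]'

```text
t: 3.48
eef_pos: [0.5584, 0.084, 0.0336]
ee_rot: [3.141, 0.0, -1.571]
force: [-2.4, 0.3, -0.3]
width: 0.0701
```

```bash
python3 look.py b3
```

```text
3.4833 [0.5584 0.084  0.0336] [ 3.141  0.    -1.571] 0.07010971495247165 [-2.4421495   0.30890599 -0.28634138]
side [348.2 217.4] [ 0.4894 -0.0738] cab [-0.0283 -0.1664] area 148
side [320.5 430.2] [0.2938 0.1768] cab [-0.2938  0.0083] area 1599
top [248.6 231.9] [0.5384 0.087 ] cab [-0.0334  0.0016] area 67
top [346.7 246.6] [ 0.5066 -0.0953] cab [-0.0051 -0.1813] area 124
top [208.2 360.5] [0.3047 0.1632] cab [-0.2792 -0.0011] area 611
```

View pics/b3.png

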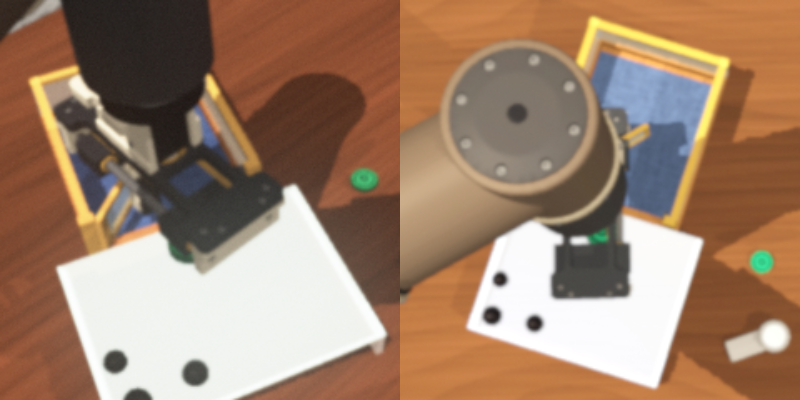

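The door is held open at roughly 1 rad (free edge at crop (647,130)). The slab sits against the rear pad, partly visible at crop (598,236). The tears haven't moved. Pushing on through.

Request:
move_arm --deltas '[[[0,0,0,0,-0.006,0,0.07],[0,0,0,0,-0.012,0,0.07],[0,0,0,0,-0.018,0,0.07],[0,0,0,0,-0.024,0,0.07],[0,0,0,0,-0.029,0,0.07],[0,0,0,0,-0.034,0,0.07],[0,0,0,0,-0.039,0,0.07],[0,0,0,0,-0.043,0,0.07],[0,0,0,0,-0.047,0,0.07]]]'

```text
t: 4.33
eef_pos: [0.6054, 0.0839, 0.0336]
ee_rot: [-3.142, -0.0, -1.571]
force: [-0.8, -0.8, 1.6]
width: 0.0699
```

```bash
python3 look.py b4
```

```text
4.3333 [0.6054 0.0839 0.0336] [-3.142 -0.    -1.571] 0.06986369390803451 [-0.81697526 -0.84632557  1.56413644]
side [348.4 217.6] [ 0.489  -0.0737] cab [-0.0287 -0.1665] area 112
side [320.5 430.1] [0.2938 0.1767] cab [-0.2938  0.0083] area 1594
top [247.3 203.2] [0.5927 0.0888] cab [0.0175 0.0207] area 131
top [346.4 246.7] [ 0.5064 -0.0949] cab [-0.0055 -0.1809] area 129
top [208.3 360.5] [0.3047 0.1631] cab [-0.2792 -0.0012] area 614
```

View pics/b4.png

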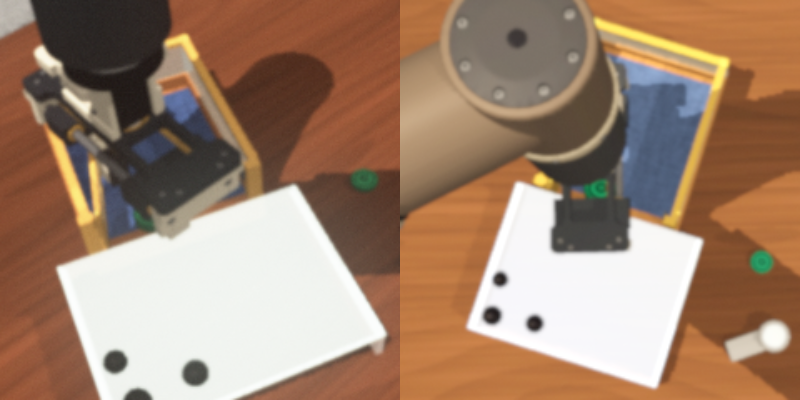

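Door at about 1.35 rad, slab centre by projection at about (17, 14) mm, starting over the sill. Pushing the last bit.

Request:
move_arm --deltas '[[[0,0,0,0,-0.005,0,0.07],[0,0,0,0,-0.01,0,0.07],[0,0,0,0,-0.015,0,0.07],[0,0,0,0,-0.019,0,0.07],[0,0,0,0,-0.022,0,0.07],[0,0,0,0,-0.022,0,0.07]]]'

```text
t: 4.93
eef_pos: [0.6277, 0.0839, 0.0336]
ee_rot: [-3.141, 0.0, -1.571]
force: [-0.1, -0.9, -0.9]
width: 0.0699
```

```bash
python3 look.py b5
```

```text
4.9333 [0.6277 0.0839 0.0336] [-3.141  0.    -1.571] 0.06991770431744425 [-0.09253015 -0.88792282 -0.93676669]
side [348.3 217.4] [ 0.4894 -0.0739] cab [-0.0282 -0.1665] area 116
side [320.4 430.2] [0.2938 0.1768] cab [-0.2938  0.0083] area 1595
top [247.6 192.2] [0.6138 0.088 ] cab [0.0377 0.0267] area 94
top [346.4 246.6] [ 0.5065 -0.0949] cab [-0.0053 -0.1809] area 132
top [208.3 360.4] [0.3047 0.163 ] cab [-0.2791 -0.0012] area 616
```

View pics/b5.png

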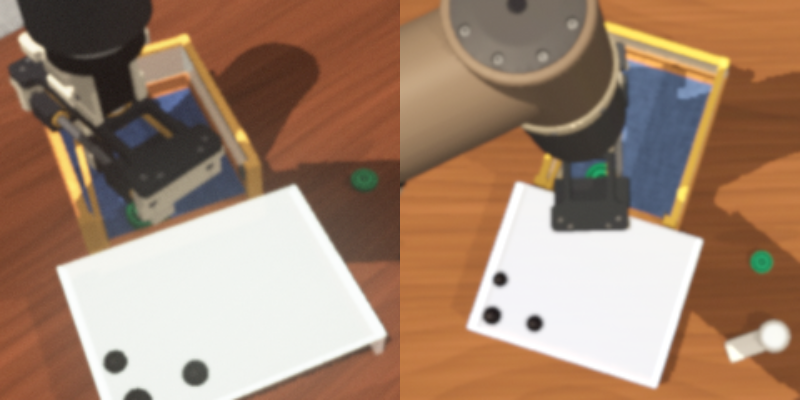

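The slab looks to be past the sill (crop (137,215) left, (598,172) right). I'll back off 22 mm, which still holds the door, and check that it lies flat.

Request:
move_arm --deltas '[[[0,0,0,0,0.006,0,0.07],[0,0,0,0,0.012,0,0.07],[0,0,0,0,0.018,0,0.07],[0,0,0,0,0.022,0,0.07],[0,0,0,0,0.022,0,0.07]]]'

```text
t: 5.45
eef_pos: [0.6035, 0.0838, 0.0338]
ee_rot: [3.141, -0.0, -1.571]
force: [-1.3, -0.5, -0.1]
width: 0.07
```

Run:
```python
from h import *
g=grab('side'); f=g['frame']
t=grab('top')['frame']
cv2.imwrite('pics/b6.png',np.hstack([cv2.resize(f[170:270,160:260],(400,400)),cv2.resize(t[140:240,200:300],(400,400))]))
```

```text
(no output)
```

View pics/b6.png

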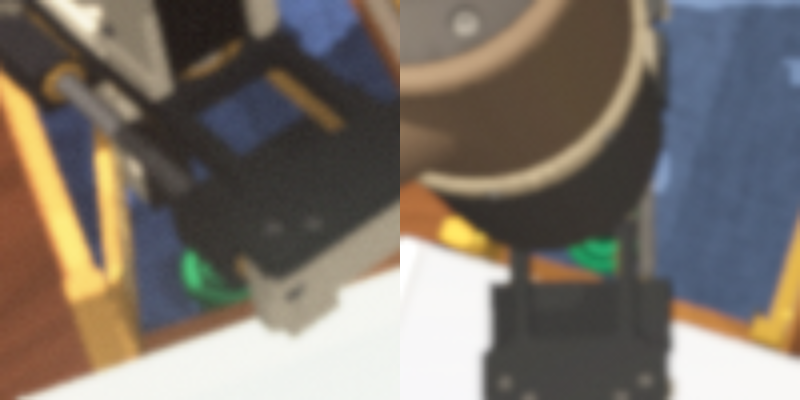

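Run:
```python
from h import *
O=np.array([.5695,.0748]);a=-.326;M=np.array([[np.cos(a),np.sin(a)],[-np.sin(a),np.cos(a)]])
for n,off,z in(('side',(160,170),.026),('top',(200,140),.026)):
    g=grab(n); m=green(g)[off[1]:off[1]+100,off[0]:off[0]+100]
    m[:]=cv2.inRange(cv2.cvtColor(g['frame'],cv2.COLOR_BGR2HSV),(50,90,40),(85,255,255))[off[1]:off[1]+100,off[0]:off[0]+100]
    c=cv2.findContours(m,cv2.RETR_EXTERNAL,cv2.CHAIN_APPROX_NONE)[0]; c=max(c,key=cv2.contourArea).reshape(-1,2)+off
    for q in(.018,.026,.038):
        P=(onz(g,c,q)[:,:2]-O)@M.T*1000
        print(n,q,'x',P[:,0].min().round(1),P[:,0].max().round(1),'y',P[:,1].min().round(1),P[:,1].max().round(1))
    # predicted outline of slab flat at (38,20) on floor and sill back edge
    print(' sill px',proj(g,[[*(O+M.T@[.01,yy]),.03] for yy in(0,.02,.04)]).round(0).tolist())
    k=[c[c[:,1].argmax()],c[c[:,0].argmin()],c[c[:,0].argmax()],c[c[:,1].argmin()]]
    print(' ext px',np.array(k).tolist())
    for xx in (30,34,38,42):
        th=np.linspace(0,6.28,60); best=[]
        o=[[*(O+M.T@[(xx+20*np.cos(t))/1000,(20+20*np.sin(t))/1000]),zz] for t in th for zz in(.018,.026)]
        p=proj(g,o); print(' flat',xx,'bottom',p[:,1].max().round(1),'left',p[:,0].min().round(1))
```

```text
side 0.018 x 21.9 50.0 y 22.5 39.2
side 0.026 x 15.3 43.0 y 23.5 40.0
side 0.038 x 5.4 32.5 y 25.0 41.1
 sill px [[235.0, 239.0], [222.0, 244.0], [209.0, 248.0]]
 ext px [[211, 244], [205, 234], [219, 243], [206, 233]]
 flat 30 bottom 249.7 left 204.9
 flat 34 bottom 247.8 left 204.1
 flat 38 bottom 245.8 left 203.3
 flat 42 bottom 243.9 left 202.5
top 0.018 x 13.0 30.7 y 11.4 35.1
top 0.026 x 11.9 29.6 y 10.2 33.7
top 0.038 x 10.4 27.8 y 8.3 31.5
 sill px [[257.0, 211.0], [247.0, 208.0], [237.0, 205.0]]
 ext px [[250, 208], [242, 201], [253, 207], [247, 199]]
 flat 30 bottom 209.3 left 239.9
 flat 34 bottom 207.4 left 240.6
 flat 38 bottom 205.4 left 241.2
 flat 42 bottom 203.4 left 241.9
```

Request:
move_arm --deltas '[[[0,0,0,0,0,-0.008,0.07],[0,0,0,0,0,-0.016,0.07],[0,0,0,0,0,-0.024,0.07],[0,0,0,0,0,-0.024,0.07]]]'

```text
t: 5.98
eef_pos: [0.6062, 0.0843, 0.06]
ee_rot: [-3.139, 0.001, -1.571]
force: [-0.2, -1.1, 0.5]
width: 0.0702
```

Run:
```python
from h import *
O=np.array([.5695,.0748]);a=-.326;M=np.array([[np.cos(a),np.sin(a)],[-np.sin(a),np.cos(a)]])
ims=[]
for n,off in(('side',(160,170)),('top',(200,140))):
    g=grab(n); f=g['frame'].copy(); ims.append(cv2.resize(f[off[1]:off[1]+100,off[0]:off[0]+100],(400,400),interpolation=cv2.INTER_CUBIC))
    th=np.linspace(0,6.28,40)
    o=[[*(O+M.T@[(31+20*np.cos(t))/1000,(20+20*np.sin(t))/1000]),.026] for t in th]
    for p in (proj(g,o)-off)*4+2: cv2.circle(ims[-1],tuple(int(v) for v in p),1,(0,0,255),-1)
cv2.imwrite('pics/b7.png',np.hstack(ims))
```

```text
(no output)
```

View pics/b7.png

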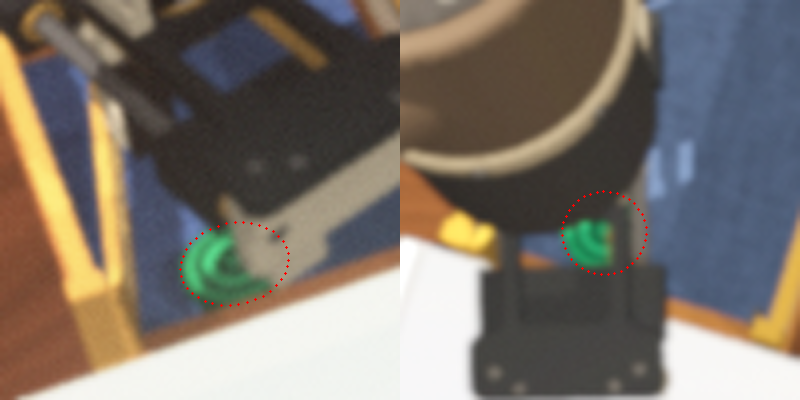

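In both views the slab's outline fits the red circle for a flat slab at (31, 20) mm with its top at 26 mm, so it is flat on the floor. The door is still held. Lifting out now so the door can fall shut.

Request:
move_arm --deltas '[[[0,0,0,0,0,-0.03,0.07],[0,0,0,0,0,-0.06,0.07],[0,0,0,0,0,-0.09,0.07],[0,0,0,0,0,-0.12,0.07],[0,0,0,-0.02,0,-0.14,0.07],[0,0,0,-0.05,0,-0.14,0.07],[0,0,0,-0.08,0,-0.14,0.07],[0,0,0,-0.11,0,-0.14,0.07],[0,0,0,-0.14,0,-0.14,0.07],[0,0,0,-0.17,0,-0.14,0.07],[0,0,0,-0.2,0,-0.14,0.07],[0,0,0,-0.2,0,-0.14,0.07]]]'

```text
t: 7.08
eef_pos: [0.6049, 0.2887, 0.1968]
ee_rot: [-3.141, 0.001, -1.568]
force: [-0.9, -0.1, -0.1]
width: 0.0699
```

Request:
move_arm --deltas '[[[0,0,0,0,0,0,0.07],[0,0,0,0,0,0,0.07],[0,0,0,0,0,0,0.07],[0,0,0,0,0,0,0.07],[0,0,0,0,0,0,0.07],[0,0,0,0,0,0,0.07],[0,0,0,0,0,0,0.07],[0,0,0,0,0,0,0.07],[0,0,0,0,0,0,0.07],[0,0,0,0,0,0,0.07],[0,0,0,0,0,0,0.07],[0,0,0,0,0,0,0.07]]]'

```text
t: 8.08
eef_pos: [0.6049, 0.2839, 0.1976]
ee_rot: [-3.142, -0.0, -1.571]
force: [0.2, 0.2, 1.2]
width: 0.0703
```

```bash
python3 look.py b8
```

```text
8.0833 [0.6049 0.2839 0.1976] [-3.142 -0.    -1.571] 0.0703219514025065 [0.15786738 0.17417859 1.19262452]
side [348.2 217.5] [ 0.4894 -0.0736] cab [-0.0284 -0.1662] area 144
side [320.4 430.1] [0.2939 0.1768] cab [-0.2937  0.0083] area 1594
top [250.7 197.4] [0.6037 0.0823] cab [0.03   0.0181] area 332
top [346.8 246.6] [ 0.5066 -0.0955] cab [-0.0051 -0.1815] area 128
top [208.3 360.4] [0.3047 0.1631] cab [-0.2791 -0.0012] area 619
```

View pics/b8.png

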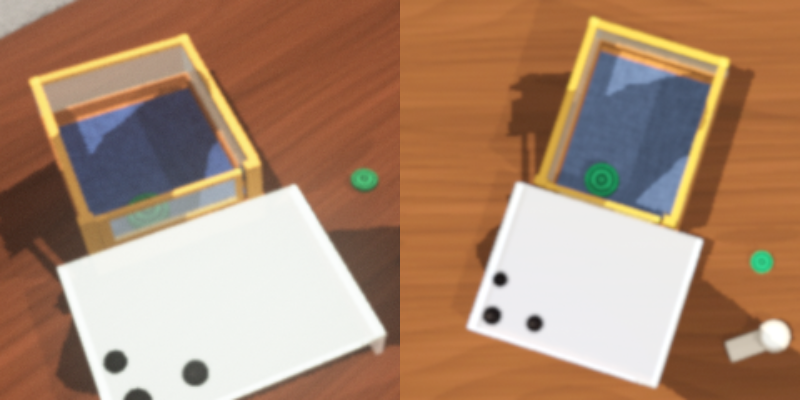

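The slab lies whole and flat behind the door at crop (601,180), the door looks shut, and the tears and loupe are where they were. I'll wait a little longer, then compare the door strip with the first picture and hand in.

Request:
move_arm --deltas '[[[0,0,0,0,0,0,0.07],[0,0,0,0,0,0,0.07],[0,0,0,0,0,0,0.07],[0,0,0,0,0,0,0.07],[0,0,0,0,0,0,0.07],[0,0,0,0,0,0,0.07],[0,0,0,0,0,0,0.07],[0,0,0,0,0,0,0.07],[0,0,0,0,0,0,0.07],[0,0,0,0,0,0,0.07],[0,0,0,0,0,0,0.07],[0,0,0,0,0,0,0.07]]]'

```text
t: 9.18
eef_pos: [0.6049, 0.2839, 0.1976]
ee_rot: [-3.142, -0.0, -1.571]
force: [-0.1, -0.9, 0.5]
width: 0.0696
```

Run:
```python
from h import *
g=grab('top'); a=cv2.imread('pics/top0.png'); b=g['frame']
def yel(f): # free-edge end of the leaf's brass
    m=cv2.inRange(cv2.cvtColor(f,cv2.COLOR_BGR2HSV),(20,120,120),(35,255,255)); m=m[185:235,225:297]
    return m
A,B=yel(a),yel(b); print('yellow px',(A>0).sum(),(B>0).sum(),'xor',(A!=B).sum(), [np.argwhere(m[:, 50:68]>0).mean(0).round(2).tolist() for m in(A,B)])
def tears(f):
    h=cv2.cvtColor(f,cv2.COLOR_BGR2HSV)[245:295,175:225]; return [c.round(1).tolist() for c,s in cents(h[...,2]<90,20)]
def lou(f):
    m=cv2.inRange(cv2.cvtColor(f,cv2.COLOR_BGR2HSV),(0,0,190),(180,80,255))[270:315,318:375]; return [c.round(1).tolist() for c,s in cents(m,60)]
print(tears(a),tears(b),lou(a),lou(b)); print([c.round(1) for c,s in cents(green(g))][0:3])
```

```text
yellow px 324 285 xor 41 [[36.12, 9.64], [36.16, 9.63]]
[[14.8, 12.2], [9.9, 33.9], [35.4, 38.6]] [[14.8, 12.2], [9.9, 33.9], [35.4, 38.6]] [[27.2, 24.3]] [[28.8, 23.7]]
[array([250.7, 197.4]), array([346.8, 246.5]), array([208.3, 360.4])]
```

```bash
python3 -c "
from h import *
print(arm.job_done())"
```

```text
the job is handed in; nothing more can be done
None
```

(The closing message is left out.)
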